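# Unlock the bench safe with its two code dials

### The job

Unlock the small blue safe: turn the upper dial on its sloping face until its white pointer is on the red mark, and the lower dial until its pointer is on the yellow mark, and only then slide the orange bolt handle all the way up the slope to its green end. Leave the dials on their marks, and do not disturb the tape roll, the connector hood and the marker lying nearby.

Things in the scene. Friction and masses are not known exactly. Their poses are not given: they have to be found in the camera images.
- safe: Blue wedge-shaped bench safe, fixed, 220 deep (its x) x 112 wide (y) x 145 high. Origin: centre of its underside; x level to its back, z up. Its aluminium face looks back and to the robot's right and rises toward the safe's back at 30 deg from level: up-slope (cos30, 0, sin30), outward normal (-sin30, 0, cos30) in its frame. A tool square to the face tilts 30 deg from vertical.
- safe_panel (a point): Point on the face's surface, on its middle line, halfway between the two dials' axes, at (-13.8, 0, 85.1) mm in the safe's frame; axes as the safe's (not tilted). Going up the slope on that line: lower dial, bolt handle, upper dial.
- dial_upper (a joint): Upper dial, axis 77 mm up the slope from the panel point: black skirt 58 across, 6 high, with a grey grip bar 54 long, 16 wide, top 36 above the face. Value (rad): 0 = white pointer straight up the slope, growing clockwise seen facing it, limits +-1.35. Marks: blue -1.2, yellow -0.6, white 0, red 0.6, green 1.2. Code: red, 0.6. Friction about 0.07 N m holds it. The bar lies along the pointer.
- dial_lower (a joint): Lower dial, axis 77 mm down the slope from the panel point: same form, marks and sense as the upper dial. Its code is the yellow mark, -0.6.
- bolt (a joint): Bolt, in m: 0 = locked (handle at the lower, red end of its slot), 0.024 = fully open (upper, green end). It slides straight up the slope against about 3 N. Pins inside stop it after some 3 mm unless both dials are within about 0.1 rad of their codes; once it is open the dials can hardly turn.
- bolt_grip (a point): Middle of the bolt's orange handle, a block 44 wide (level, along the safe's y) x 24 along the slope, top 37.5 mm above the face; the point is 21 mm above the face. x up the slope (the way it slides open), y level, z outward normal. Locked, the handle sits 12 mm down the slope from the panel point, open 12 mm up from it.
- dial_upper_grip (a point): Point on the upper dial's axis inside its grip bar, 21 mm above the face (15 below the bar's top). Axes turn with the dial: x along the bar toward the pointer end, y across the bar, z outward along the face's normal.
- dial_lower_grip (a point): The same point and axes on the lower dial.
- hood_b: Bystander: black connector hood, 62 x 117 x 44, lying to the robot's left of the safe. Origin: centre of its underside.
- tape_1: Bystander: roll of black tape, 62 in diameter, 19 high, to the robot's right of the safe. Origin: centre of its underside.
- marker: Bystander: marker pen, 136 long, 14 high, lying to the robot's right of the safe. Origin: centre of its underside.

How it is judged:
By the outcome, as a careful person would: the job done as asked, in the order asked, and still so for the second after the job is handed in, with the robot touching nothing.
It also fails if it takes over 64 s, if anything falls off the work surface, if the arm or the gripper's body presses on something with over 40 N, if the wrist force passes 120 N, or if a joint passes its speed limit or range.

### The arm

A 6-joint arm with a two-finger parallel gripper is mounted at the origin on the work surface; the furniture and walls round the work are solid. World frame = base frame: x ahead of the robot, y to its left, z up, the work surface at z = 0. Lengths are in mm, angles in rad, forces in N, time in s.
With the tool pointing down it reaches from about 275 to 1000 mm from the base axis. Payload 8.4 kg.
Tool frame: the origin (TCP) lies between the finger pads; the fingertips stand 8 mm ahead of it and the grasp point (between the pads) lies 11 mm behind it (tcp_to_tips is the distance from the TCP to the fingertips, in mm); z points along the fingers, y is the line along which they close (so a half turn about z gives the same grasp; the last joint's range is limited). The gripper opens to 85 mm and grips with 20 to 120 N. Pads are 22 mm wide; open, the fingers measure 114 mm over their backs; the gripper's body (76 mm by 85 mm) begins 54 mm behind the grasp point. The pads swing forward as they close: fully open they stand 13 mm farther back than shut.
Start: joints at [-1.334, 0.353, 1.633, -0, 1.155, -0.002], TCP at [147.834, -607.267, 239.281] pointing down, gripper open.
Joint ranges: [-2.63, 2.63], [-0.92, 2.1], [0.06, 2.66], [-1.3, 4.44], [0, 2.69], [-3.02, 3.02]. Speed limits (rad/s): [2.22, 2.22, 2.79, 3.14, 3.14, 3.14].

### API

Orientations are given as [roll, pitch, yaw] about the fixed x, y, z axes, in that order (R = Rz(yaw) Ry(pitch) Rx(roll)).
In Python, from rig import * gives the robot as it stands.
- The arm moves only by the tool step_arm, never from a script. Its argument "motion" is a list of rows, each an object with "claw": the finger opening in mm, from 0 to 85.4; "delta_pos": the shift along the tool's x, y, z in mm, a list of three; "turn": the turn about the tool's z in rad. In form: [{"claw": claw, "delta_pos": [dx, dy, dz], "turn": turn}, ...]. A call has 1 to 8 rows; each row shifts and turns the commanded pose from where the row before left it, along the tool's axes as they then stand; what a row does not reach is not made up. A row lasts 1/12 s, in which the tool goes at most 41.7 mm and 7.16 degrees, less where a joint would pass 70% of its speed; a pose out of reach is approached as far as the arm can. A call is refused whole if a number of a shift passes 41.7 or a number of a turn 0.125, either way. A call with a gripper value outside its range is refused whole. The fingers move at their own pace and stop on an object; "force" is the grip in N (left out, the last holds). Time passes only in rows, so rows that do not move let the fingers close. It gives the time, the measured TCP pose, the force, the opening and the grip force at its end, in the units of the state.
- sense(): the state, without advancing time (a new reading comes with each control period).
- grab_frame(name): name is "side" or "top"; returns a dict with "img" (420x560x3 uint8, red, green, blue), "vertical_fov" (degrees; the focal length in pixels is half the picture's height over the tangent of half this angle, whatever the lens; pixels are square), "cx", "cy" (the principal point, pixels), "D" ([k1, k2, p1, p2, k3] as OpenCV has them; the pictures are not rectified), "R" (3x3) and "t" (3): a world point X has camera coordinates R X + t. Camera axes: x right, y down, z forward; pixel columns grow to the right and rows downward; lengths in mm; the calibration is good to about 2 mm. A picture is of the moment at which its call begins. There is no depth.
- sign_off(): hands the job in; it is judged then, once.
The state is a dict: "clock": time; "qpos": joint angles; "qvel": joint speeds; "joint_efforts": joint torques, N m; "eef_pos": TCP position; "tcp_rot": TCP orientation; "contact_force": force on the tool from outside, world axes, zero at the start; "wrist_torque": the same for the moment, N m; "opening": opening from 0.0 (shut) to 1.0 (fully open); "grasp_force": force on a finger pad.
Only numpy, scipy, OpenCV 4.12 (cv2) and the standard library are available. Lean on these libraries where they do the work, as an engineer would, in place of code of your own. Each camera call takes 0.05 s, during which the arm holds its last target. There are 200 camera calls.

## Working session

There is one attempt and no reset: what is moved stays moved. The work goes in short steps, Python scripts to look and compute and a tool call to move; the robot and the scene stay as the last step left them, time stands still between calls to the robot, and variables do not carry over. Pictures are saved under pics/ and viewed, at most 10 in all, crops included, and the job is handed in when it is done.

Besides the shell and the picture viewer there is one more tool, called as a command line: name --argument value ..., lists and objects as JSON in quotes. step_arm: Moves the arm, as the interface text tells. Its arguments: {"type":"object","properties":{"motion":{"type":"array","items":{"type":"object","properties":{"claw":{"type":"number"},"delta_pos":{"type":"array","items":{"type":"number"}},"turn":{"type":"number"}}}},"force":{"type":"number"}},"required":["motion"]}

```bash
mkdir -p pics
python3 - <<'E'
from rig import *
import cv2, pickle
s=sense(); print(s)
for n in ("side","top"):
    f=grab_frame(n); pickle.dump(f,open(f"{n}.pkl","wb"))
    cv2.imwrite(f"pics/{n}0.png",cv2.resize(f["img"][:,:,::-1],(800,600),interpolation=cv2.INTER_CUBIC))
    print(n,f["vertical_fov"],f["cx"],f["cy"],f["D"],f["R"],f["t"])
E
```

```text
{'clock': 0.0, 'qpos': array([-1.33443618e+00,  3.53656780e-01,  1.63414422e+00,  2.14122080e-05,
        1.15518399e+00, -2.40792939e-03]), 'qvel': array([ 0.00111007, -0.00344423,  0.0011193 , -0.00069064, -0.00057298,
        0.00157414]), 'joint_efforts': array([-1.32578898e-03, -6.05252910e+01, -3.42063010e+01, -1.93603682e-04,
        9.69224959e-03,  8.22156653e-05]), 'eef_pos': array([ 147.70855402, -606.81526328,  238.55196347]), 'tcp_rot': array([-3.14020037e+00, -2.29299025e-05,  2.38759400e-01]), 'contact_force': array([-1.27697095, -0.7970554 , -0.24832538]), 'wrist_torque': array([0.01575769, 0.0331905 , 0.03960271]), 'grasp_force': 0.0, 'opening': 0.9967698444266432}
side 42.17328530928208 282.3655534446817 210.76100700196403 [-0.0662989  0.         0.         0.         0.       ] [[ 0.83163881 -0.55530836 -0.00308477]
 [-0.19773482 -0.29093087 -0.93608769]
 [ 0.51891987  0.77909682 -0.3517532 ]] [-460.99178403  139.40436495 1372.6035191 ]
top 45.92029241915445 279.1321300202941 206.06873757807438 [0.04386795 0.         0.         0.         0.        ] [[-0.02275981 -0.9995792  -0.01798349]
 [-0.99878513  0.02352077 -0.0433017 ]
 [ 0.04370646  0.0169761  -0.99890017]] [-203.08703393  400.20195417 1294.42494598]
```

View pics/side0.png

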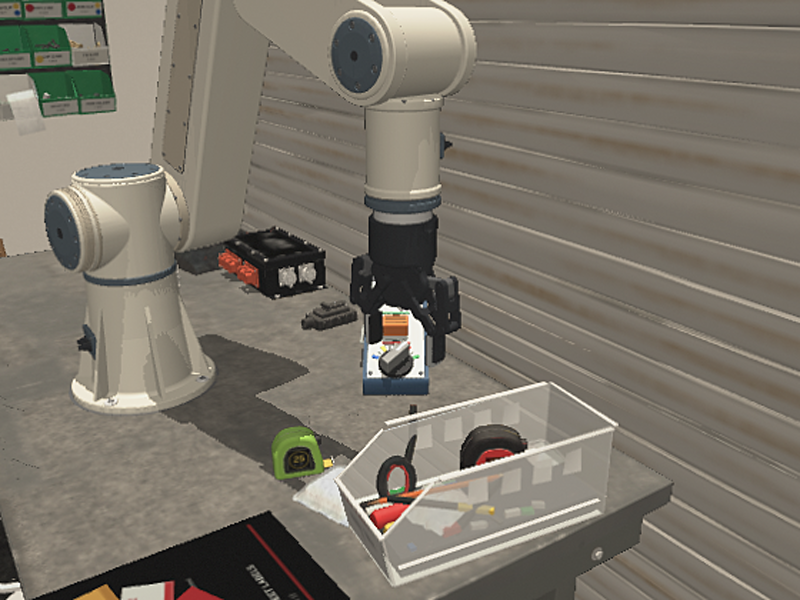

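View pics/top0.png

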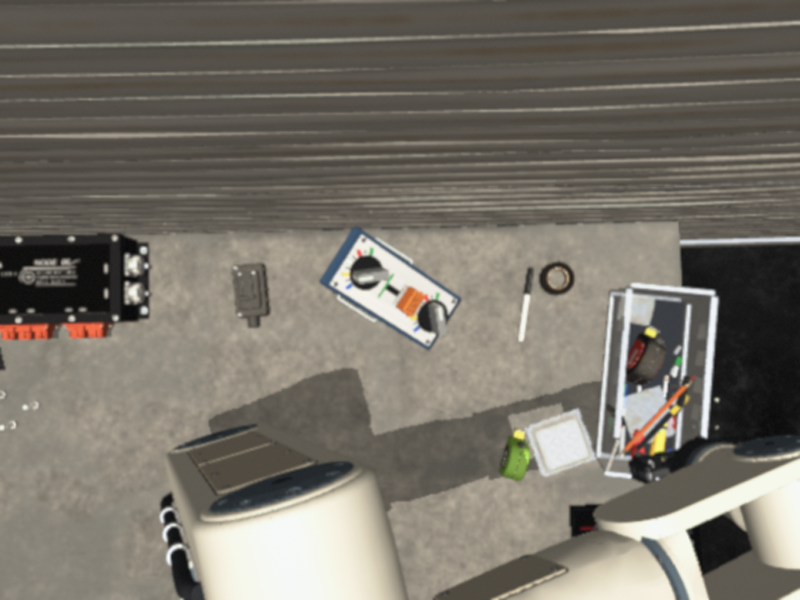

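The side view shows the safe behind the gripper at (395,350). The top view shows it at (390,290), with its up-slope direction pointing to the upper left, and the marker and tape at (525,300) and (557,278). I'll enlarge the safe.

Run:
```python
import cv2,pickle
f=pickle.load(open("top.pkl","rb"))["img"][:,:,::-1]
# crop x 220..330, y 155..247.5 scale 7
c=f[155:247,217:331]; c=cv2.resize(c,None,fx=6.5,fy=6.5,interpolation=cv2.INTER_CUBIC)
for i in range(0,114,10): cv2.putText(c,str(217+i),(int(i*6.5),10),0,.35,(0,0,255)); cv2.line(c,(int(i*6.5),12),(int(i*6.5),18),(0,0,255))
for i in range(0,92,10): cv2.putText(c,str(155+i),(0,int(i*6.5)+4),0,.35,(0,0,255))
cv2.imwrite("pics/topc.png",c); print(c.shape)
```

```text
(598, 741, 3)
```

View pics/topc.png

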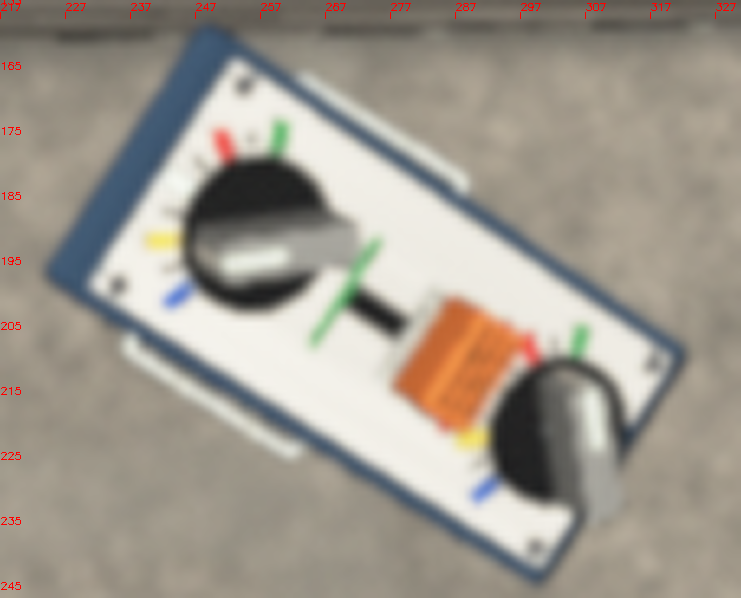

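```bash
cat > h.py <<'E'
import numpy as np, cv2, pickle
from scipy.optimize import least_squares
from scipy.spatial.transform import Rotation as Ro
def cam(f):
    F=210/np.tan(np.radians(f["vertical_fov"]/2)); return np.array([[F,0,f["cx"]],[0,F,f["cy"]],[0,0,1]])
def proj(f,X):
    return cv2.projectPoints(np.atleast_2d(X).astype(float),cv2.Rodrigues(f["R"])[0],np.array(f["t"],float),cam(f),np.array(f["D"],float))[0][:,0]
def ray(f,px):
    u=cv2.undistortPoints(np.array(px,float).reshape(-1,1,2),cam(f),np.array(f["D"],float))[:,0]
    d=np.c_[u,np.ones(len(u))]@f["R"]; return -f["R"].T@f["t"],d
P0=np.array([-13.8,0,85.1]); c,s=np.cos(np.pi/6),np.sin(np.pi/6)
UP=np.array([c,0,s]); NO=np.array([-s,0,c]); YY=np.array([0,1,0])
Sl=lambda u,y,h: P0+u*UP+y*YY+h*NO        # face coords -> safe
def T(p,X): return Ro.from_euler('z',p[2]).apply(np.atleast_2d(X))+[p[0],p[1],0]
def onface(f,px,p,h):                      # pixel -> (u,y) on plane h above face
    o,d=ray(f,px); Rz=Ro.from_euler('z',p[2]); o=Rz.inv().apply(o-[p[0],p[1],0])-P0; d=Rz.inv().apply(d)
    k=(h-o@NO)/(d@NO); X=o+d*k[:,None]; return np.c_[X@UP,X@YY]
E
cat > fit.py <<'E'
from h import *
f=pickle.load(open("top.pkl","rb")); C=lambda L: np.array(L)/6.5+[217-.4,155-.4]
ob=C([(205,25),(47,272),(685,350),(540,583),(258,232),(560,430)])
M=np.array([(110,-56,145),(110,56,145),(-110,-56,29.6),(-110,56,29.6),Sl(77,0,6),Sl(-77,0,6)])
r=least_squares(lambda p:(proj(f,T(p,M))-ob).ravel(),[600,0,.9]); p=r.x
print(p,np.degrees(p[2])); print(r.fun.reshape(-1,2).round(1))
np.save("p.npy",p)
g=pickle.load(open("side.pkl","rb"))
print("side pred 800px",proj(g,T(p,[(-110,56,0),(-110,-56,0)]))/.7)
a=onface(f,C([(288,256),(222,268),(590,390),(600,440)]),p,36); print(a.round(1))
for i,u0 in((0,77),(2,-77)):
    for k in (i,i+1): print(np.arctan2(-a[k,1],a[k,0]-u0))
print("panel",T(p,P0))
print("marks/handle", onface(f,C([(160,240),(225,145),(280,137),(178,295),(473,438),(530,350),(582,340),(485,490)]),p,0).round(1))
E
python3 fit.py
```

```text
[ 400.18695166 -203.47720339    0.98336513] 56.34267175496043
[[-0.5 -1.8]
 [-1.8  0.3]
 [ 1.3 -0.1]
 [ 0.3  0.9]
 [ 0.5  0.5]
 [ 0.4  0.4]]
side pred 800px [[361.51469559 394.39974771]
 [427.51615914 394.19016783]]
[[ 77.5   2. ]
 [ 96.8  18.4]
 [-59.1 -18.1]
 [-74.7  -4.4]]
-1.3441845366944785
-0.7489519731529194
0.7921789531534082
1.089735957657277
panel [[ 392.53865128 -214.96386963   85.1       ]]
marks/handle [[107.3  21.5]
 [105.8 -20.4]
 [ 89.1 -34.1]
 [ 89.6  34.9]
 [-47.8  20.6]
 [-48.3 -19.9]
 [-65.6 -34.4]
 [-64.8  35.1]]
```

```bash
cat > plan.py <<'E'
from h import *
from scipy.optimize import brentq
f=pickle.load(open("top.pkl","rb")); C=lambda L: np.array(L)/6.5+[217-.4,155-.4]
# refit on marks (radius R) and dial skirts
mk=C([(160,240),(225,145),(280,137),(178,295),(473,438),(530,350),(582,340),(485,490),(258,232),(560,430)])
def M(R): return np.array([Sl(u+R*np.cos(a),-R*np.sin(a),0) for u in(77,-77) for a in(-.6,.6,1.2,-1.2)]+[Sl(77,0,6),Sl(-77,0,6)])
r=least_squares(lambda q:(proj(f,T(q[:3],M(q[3])))-mk).ravel(),[400,-203,.98,37]); p=r.x[:3]; np.save("p.npy",p)
print(r.x,np.abs(r.fun).max())
a=onface(f,C([(288,256),(222,268),(590,390),(600,440)]),p,36); print(a.round(1))
# work in safe-aligned horizontal frame centred on panel: X level back, Y, Z
def obb(ctr,A,e): return np.array(ctr),A,np.array(e)
def hit(a,b):
    (ca,A,ea),(cb,B,eb)=a,b; d=cb-ca; L=[*A,*B]+[np.cross(x,y) for x in A for y in B]
    g=[abs(d@l)-np.abs(A@l)@ea-np.abs(B@l)@eb for l in (l/np.linalg.norm(l) for l in L if np.linalg.norm(l)>1e-6)]
    return max(g)   # <0: overlap
def bar(u0,th):
    x=np.cos(th)*UP-np.sin(th)*YY; y=np.cross(NO,x); return obb(u0*UP+21*NO,np.array([x,y,NO]),(27,8,15))
def fing(X,Y,Z,w): # tip centre, w=yaw of tool x in safe frame
    x=np.array([np.cos(w),np.sin(w),0]); y=np.array([np.sin(w),-np.cos(w),0]); return obb((X,Y,Z+30),np.array([x,y,[0,0,-1]]),(11,14.5,30))
def clear(X,Y,Z,w,u0): # min height of tip corners above face / skirt
    c_,A,e=fing(X,Y,Z,w); v=np.array([c_+i*11*A[0]+j*14.5*A[1]-[0,0,30] for i in(-1,0,1) for j in(-1,0,1)])
    h=v@NO; return h.min().round(1)
if __name__=="__main__":
  for name,u0,tf,sg in(("upper",77,.6,1),("lower",-77,-.6,-1)):
    # sg=+1 pointer end / -1 tail, pushed from +y to -y ; tool long side along the bar's level projection
    x=np.cos(tf)*UP-np.sin(tf)*YY; y=np.cross(NO,x); w=np.arctan2(x[1],x[0])+np.pi/2
    print(name,"tool yaw in safe",w,"world",w+p[2])
    for h in (20,22,24):
      base=u0*UP+sg*18*x
      # shift along +y (safe) until just touching at tf
      pt=lambda k: base+h*NO+k*YY*1.0
      k=brentq(lambda k: hit(fing(*pt(k),w),bar(u0,tf)),10,60); F=pt(k)
      print(h,"final tip",F.round(1),"clear",clear(*F,w,u0))
      for dy in (0,2,5,10,20,30,40,50):
        ths=np.linspace(-1.3,1.3,521); g=[hit(fing(*(F+[0,dy,0]),w),bar(u0,t)) for t in ths]
        fr=ths[(np.array(g)>=0)]; 
        lim=fr[fr<tf+.01].max() if sg>0 else fr[fr>tf-.5].min()
        bad=ths[np.array(g)<0]
        print("  dy",dy,"blocked",(bad.min().round(2),bad.max().round(2)) if len(bad) else None)
E
python3 plan.py
```

```text
[ 399.6838744  -203.68556653    0.9829163    36.56650387] 0.6651622538913671
[[ 78.    1.7]
 [ 97.3  18.1]
 [-58.6 -18.5]
 [-74.2  -4.7]]
upper tool yaw in safe 0.9021992969088822 world 1.8851155952481033
20 final tip [69.5 14.4 63.2] clear 10.9
  dy 0 blocked (np.float64(-1.3), np.float64(1.3))
  dy 2 blocked (np.float64(-1.3), np.float64(1.3))
  dy 5 blocked (np.float64(-1.3), np.float64(1.3))
  dy 10 blocked (np.float64(-1.3), np.float64(1.3))
  dy 20 blocked (np.float64(-1.3), np.float64(-0.36))
  dy 30 blocked None
  dy 40 blocked None
  dy 50 blocked None
22 final tip [68.5 14.4 65. ] clear 12.9
  dy 0 blocked (np.float64(-1.3), np.float64(1.3))
  dy 2 blocked (np.float64(-1.3), np.float64(1.3))
  dy 5 blocked (np.float64(-1.3), np.float64(1.3))
  dy 10 blocked (np.float64(-1.3), np.float64(1.3))
  dy 20 blocked (np.float64(-1.3), np.float64(-0.36))
  dy 30 blocked None
  dy 40 blocked None
  dy 50 blocked None
24 final tip [67.5 14.4 66.7] clear 14.9
  dy 0 blocked (np.float64(-1.3), np.float64(1.3))
  dy 2 blocked (np.float64(-1.3), np.float64(1.3))
  dy 5 blocked (np.float64(-1.3), np.float64(1.3))
  dy 10 blocked (np.float64(-1.3), np.float64(1.3))
  dy 20 blocked (np.float64(-1.3), np.float64(-0.36))
  dy 30 blocked None
  dy 40 blocked None
  dy 50 blocked None
lower tool yaw in safe 2.2393933566809108 world 3.222309655020132
20 final tip [-89.5  19.9 -28.6] clear 10.9Traceback (most recent call last):
  File "plan.py", line 37, in <module>
    lim=fr[fr<tf+.01].max() if sg>0 else fr[fr>tf-.5].min()
                                         ~~~~~~~~~~~~~~~~^^
    return umr_minimum(a, axis, None, out, keepdims, initial, where)
ValueError: zero-size array to reduction operation minimum which has no identity
```

```bash
python3 - <<'E'
s=open("plan.py").read(); i=s.index('      for dy in'); 
s=s[:i]+'''      for dy in (0,1,2,5,10,15,20,25,30,40):
        ths=np.linspace(-1.35,1.35,271); b=np.array([hit(fing(*(F+[0,dy,0]),w),bar(u0,t)) for t in ths])<0
        e=np.flatnonzero(np.diff(np.r_[0,b,0])); print("  dy",dy,[(ths[i].round(2),ths[j-1].round(2)) for i,j in zip(e[::2],e[1::2])])
'''
s=s.replace("for h in (20,22,24)","for h in (22,)").replace("sg*18*x","sg*RR*x").replace('if __name__','for RR in (22,28):\n if 1')
s=s.replace("\n  for name","\n  for name")
open("plan.py","w").write(s)
E
python3 plan.py
```

```text
[ 399.6838744  -203.68556653    0.9829163    36.56650387] 0.6651622538913671
[[ 78.    1.7]
 [ 97.3  18.1]
 [-58.6 -18.5]
 [-74.2  -4.7]]
```

```bash
sed -i 's/ if 1=="__main__":/ if 1:/' plan.py; python3 plan.py
```

```text
[ 399.6838744  -203.68556653    0.9829163    36.56650387] 0.6651622538913671
[[ 78.    1.7]
 [ 97.3  18.1]
 [-58.6 -18.5]
 [-74.2  -4.7]]
upper tool yaw in safe 0.9021992969088822 world 1.8851155952481033
22 final tip [71.4 12.2 66.6] clear 12.9
  dy 0 [(np.float64(-1.35), np.float64(0.6)), (np.float64(1.09), np.float64(1.35))]
  dy 1 [(np.float64(-1.35), np.float64(0.56)), (np.float64(1.13), np.float64(1.35))]
  dy 2 [(np.float64(-1.35), np.float64(0.51)), (np.float64(1.17), np.float64(1.35))]
  dy 5 [(np.float64(-1.35), np.float64(0.38)), (np.float64(1.24), np.float64(1.35))]
  dy 10 [(np.float64(-1.35), np.float64(0.15)), (np.float64(1.32), np.float64(1.35))]
  dy 15 [(np.float64(-1.35), np.float64(-0.06))]
  dy 20 [(np.float64(-1.35), np.float64(-0.26))]
  dy 25 []
  dy 30 []
  dy 40 []
lower tool yaw in safe 2.2393933566809108 world 3.222309655020132
22 final tip [-93.4  16.8 -28.5] clear 12.9
  dy 0 [(np.float64(-1.35), np.float64(1.35))]
  dy 1 [(np.float64(-1.35), np.float64(-0.65)), (np.float64(-0.53), np.float64(1.35))]
  dy 2 [(np.float64(-1.35), np.float64(-0.69)), (np.fl
[... 816 characters left out ...]
y 25 []
  dy 30 []
  dy 40 []
lower tool yaw in safe 2.2393933566809108 world 3.222309655020132
22 final tip [-97.7  13.4 -31. ] clear 12.9
  dy 0 [(np.float64(-1.35), np.float64(1.35))]
  dy 1 [(np.float64(-1.35), np.float64(-0.67)), (np.float64(-0.55), np.float64(1.35))]
  dy 2 [(np.float64(-1.35), np.float64(-0.72)), (np.float64(-0.51), np.float64(1.35))]
  dy 5 [(np.float64(-1.35), np.float64(-0.85)), (np.float64(-0.36), np.float64(1.35))]
  dy 10 [(np.float64(-1.35), np.float64(-1.0)), (np.float64(-0.1), np.float64(1.35))]
  dy 15 [(np.float64(-1.35), np.float64(-1.13)), (np.float64(0.11), np.float64(1.35))]
  dy 20 [(np.float64(0.31), np.float64(1.35))]
  dy 25 []
  dy 30 []
  dy 40 []
```

```bash
cat > path.py <<'E'
import sys,io,contextlib
with contextlib.redirect_stdout(io.StringIO()):
    from plan import *
from rig import sense
p=np.load("p.npy"); ORG=T(p,P0)[0]; W=lambda v: Ro.from_euler('z',p[2]).apply(v)+ORG   # panel-centred safe axes -> world
def waypoints(u0,sg,t0,tf,r=24,h=22,n=7,over=0):
    xf=np.cos(tf)*UP-np.sin(tf)*YY; w=np.arctan2(xf[1],xf[0])+np.pi/2
    if sg<0: w-=np.pi
    out=[]
    for th in np.linspace(t0,tf,n):
        x=np.cos(th)*UP-np.sin(th)*YY; y=np.cross(NO,x)
        pt=lambda k: u0*UP+sg*r*x+h*NO+sg*k*y
        k=brentq(lambda k: hit(fing(*pt(k),w),bar(u0,th)),5,60); out.append(pt(k))
    return np.array(out),w
def report(u0,sg,t0,tf,**k):
    wp,w=waypoints(u0,sg,t0,tf,**k); s=sense(); yaw=w+p[2]; R=Ro.from_euler('xyz',[np.pi,0,yaw])
    X=np.array([W(v) for v in wp])+[0,0,8]          # TCP
    print("yaw now",s["tcp_rot"],"want",yaw,"turn",(s["tcp_rot"][2]-yaw))
    print("wp (panel axes)",wp.round(1).tolist()); print("TCP",X.round(1).tolist())
    print("clear",[clear(*v,w,u0) for v in wp])
    Rn=Ro.from_euler('xyz',s["tcp_rot"])
    print("now->wp0 in present tool axes",Rn.inv().apply(X[0]-s["eef_pos"]).round(1), "in final axes",R.inv().apply(X[0]-s["eef_pos"]).round(1))
    print("steps",R.inv().apply(np.diff(X,axis=0)).round(1).tolist())
E
python3 - <<'E'
from path import *
report(-77,-1,.9,-.6); report(77,1,-.85,.6)
E
```

```text
yaw now [-3.14028185e+00  3.02827050e-06  2.38797643e-01] want 0.08071700143033878 turn 0.15808064121013599
wp (panel axes) [[-111.6, -0.5, -39.1], [-110.0, -9.4, -38.1], [-106.8, -17.8, -36.2], [-101.8, -23.5, -33.4], [-96.2, -27.4, -30.1], [-90.3, -30.0, -26.7], [-84.9, -30.3, -23.6]]
TCP [[330.5, -308.3, 54.0], [338.9, -311.9, 55.0], [347.6, -313.8, 56.9], [355.2, -312.9, 59.7], [361.5, -310.4, 63.0], [366.9, -307.0, 66.4], [370.2, -302.6, 69.5]]
clear [np.float64(12.9), np.float64(12.9), np.float64(12.9), np.float64(12.9), np.float64(12.9), np.float64(12.9), np.float64(12.9)]
now->wp0 in present tool axes [ 248.2 -246.6  184.9] in final axes [ 206.2 -282.8  184.6]
steps [[8.0, 4.3, -0.9], [8.5, 2.6, -1.9], [7.6, -0.3, -2.9], [6.5, -2.0, -3.2], [5.7, -3.0, -3.4], [3.6, -4.1, -3.1]]
yaw now [-3.14028185e+00  3.02827050e-06  2.38797643e-01] want 1.8851155952481033 turn -1.6463179526076286
wp (panel axes) [[50.0, 37.7, 54.3], [57.8, 38.4, 58.8], [66.4, 34.8, 63.7], [73.5, 28.9, 67.8], [78.6, 20.0, 70.8], [81.3, 10.6, 72.4], [82.1, 2.0, 72.8]]
TCP [[388.4, -152.6, 147.4], [392.2, -145.7, 151.9], [399.9, -140.6, 156.8], [408.7, -138.0, 160.9], [419.0, -138.7, 163.9], [428.3, -141.6, 165.5], [435.9, -145.8, 165.9]]
clear [np.float64(12.9), np.float64(12.9), np.float64(12.9), np.float64(12.9), np.float64(12.9), np.float64(12.9), np.float64(12.9)]
now->wp0 in present tool axes [ 341.3 -384.3   91.7] in final axes [357.5 369.3  91.2]
steps [[5.4, 5.7, -4.5], [2.4, 9.0, -4.9], [-0.2, 9.2, -4.1], [-3.8, 9.6, -3.0], [-5.6, 7.9, -1.6], [-6.3, 5.9, -0.4]]
```

```bash
sed -i 's/h\*NO+sg\*k\*y/h*NO+k*y/' path.py
python3 - <<'E'
from path import *
report(-77,-1,.9,-.6)
E
```

```text
yaw now [-3.14028185e+00  3.02827050e-06  2.38797643e-01] want 0.08071700143033878 turn 0.15808064121013599
wp (panel axes) [[-75.6, 32.5, -18.3], [-81.4, 34.0, -21.6], [-88.1, 33.1, -25.5], [-94.9, 29.3, -29.4], [-100.6, 23.3, -32.7], [-104.8, 15.6, -35.1], [-106.6, 6.4, -36.2]]
TCP [[323.0, -260.1, 74.8], [318.6, -264.1, 71.5], [315.6, -270.2, 67.6], [315.0, -277.9, 63.7], [316.9, -286.0, 60.4], [320.9, -293.7, 58.0], [327.6, -300.4, 56.9]]
clear [np.float64(12.9), np.float64(12.9), np.float64(12.9), np.float64(12.9), np.float64(12.9), np.float64(12.9), np.float64(12.9)]
now->wp0 in present tool axes [ 252.3 -295.2  164.2] in final axes [ 202.7 -331.5  163.8]
steps [[-4.7, 3.6, 3.3], [-3.5, 5.8, 3.9], [-1.2, 7.6, 3.9], [1.2, 8.2, 3.3], [3.4, 8.0, 2.4], [6.1, 7.2, 1.1]]
```

step_arm --motion '[{"claw": 0,"delta_pos": [28,-28,0],"turn": 0.08},{"claw": 0,"delta_pos": [28,-28,0],"turn": 0.078},{"claw": 0,"delta_pos": [28,-28,0],"turn": 0},{"claw": 0,"delta_pos": [28,-28,0],"turn": 0}]' --force 30

```text
clock: 0.43
eef_pos: [243.2, -479.4, 238.8]
tcp_rot: [-3.141, 0.0, 0.079]
contact_force: [0.5, -0.5, -0.4]
opening: 0.456
grasp_force: 0.0
```

step_arm --motion '[{"claw": 0,"delta_pos": [15.4,-35.9,0],"turn": 0},{"claw": 0,"delta_pos": [15.4,-35.9,0],"turn": 0},{"claw": 0,"delta_pos": [15.5,-35.9,0],"turn": 0},{"claw": 0,"delta_pos": [15.4,-35.9,0],"turn": 0},{"claw": 0,"delta_pos": [15.5,-36,0],"turn": 0},{"claw": 0,"delta_pos": [15.4,-36,0],"turn": 0},{"claw": 0,"delta_pos": [0,0,35],"turn": 0},{"claw": 0,"delta_pos": [0,0,35],"turn": 0}]'

```text
clock: 1.1
eef_pos: [319.8, -257.7, 170.2]
tcp_rot: [3.138, -0.004, 0.085]
contact_force: [0.8, 0.3, -0.7]
opening: -0.002
grasp_force: 0.0
```

step_arm --motion '[{"claw": 0,"delta_pos": [0,0,30],"turn": 0},{"claw": 0,"delta_pos": [0,0,0],"turn": 0},{"claw": 0,"delta_pos": [0,0,0],"turn": 0}]'

```text
clock: 1.35
eef_pos: [317.0, -257.9, 138.6]
tcp_rot: [-3.139, 0.003, 0.081]
contact_force: [0.8, -1.2, 1.1]
opening: 0.002
grasp_force: 0.0
```

Run:
```python
from path import *
from rig import *
report(-77,-1,.9,-.6)
A=[]
for n in("top","side"):
    f=grab_frame(n); pickle.dump(f,open(n+"1.pkl","wb")); q=proj(f,ORG)[0].astype(int); c=f["img"][max(0,q[1]-60):q[1]+60,q[0]-50:q[0]+50,::-1]
    A.append(cv2.resize(c,(400,480),interpolation=cv2.INTER_CUBIC))
cv2.imwrite("pics/d1.png",np.hstack(A))
```

```text
yaw now [-3.13890912e+00  2.77975087e-03  8.09778935e-02] want 0.08071700143033878 turn 0.00026089209858881635
wp (panel axes) [[-75.6, 32.5, -18.3], [-81.4, 34.0, -21.6], [-88.1, 33.1, -25.5], [-94.9, 29.3, -29.4], [-100.6, 23.3, -32.7], [-104.8, 15.6, -35.1], [-106.6, 6.4, -36.2]]
TCP [[323.0, -260.1, 74.8], [318.6, -264.1, 71.5], [315.6, -270.2, 67.6], [315.0, -277.9, 63.7], [316.9, -286.0, 60.4], [320.9, -293.7, 58.0], [327.6, -300.4, 56.9]]
clear [np.float64(12.9), np.float64(12.9), np.float64(12.9), np.float64(12.9), np.float64(12.9), np.float64(12.9), np.float64(12.9)]
now->wp0 in present tool axes [ 6.   2.9 63.8] in final axes [ 5.9  2.7 63.8]
steps [[-4.7, 3.6, 3.3], [-3.5, 5.8, 3.9], [-1.2, 7.6, 3.9], [1.2, 8.2, 3.3], [3.4, 8.0, 2.4], [6.1, 7.2, 1.1]]
```

View pics/d1.png

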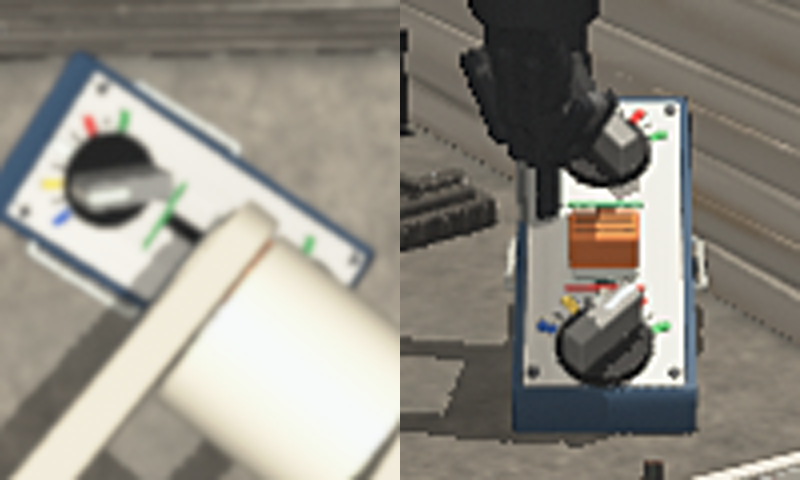

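Left crop: the arm hides the lower dial from above. The side crop shows everything clearly, with the lower pointer just past red (about 0.75) and the shut fingers above its left side. I'll descend and sweep.

step_arm --motion '[{"claw": 0,"delta_pos": [0,0,30],"turn": 0},{"claw": 0,"delta_pos": [0,0,32],"turn": 0},{"claw": 0,"delta_pos": [0,0,0],"turn": 0}]'

```text
clock: 1.7
eef_pos: [316.7, -258.0, 75.3]
tcp_rot: [-3.139, 0.002, 0.08]
contact_force: [-1.7, 1.9, -0.6]
opening: -0.001
grasp_force: 0.0
```

step_arm --motion '[{"claw": 0,"delta_pos": [3,1.4,0],"turn": 0},{"claw": 0,"delta_pos": [3,1.3,1.8],"turn": 0},{"claw": 0,"delta_pos": [-4.7,3.6,3.3],"turn": 0},{"claw": 0,"delta_pos": [-3.5,5.8,3.9],"turn": 0},{"claw": 0,"delta_pos": [-1.2,7.6,3.9],"turn": 0},{"claw": 0,"delta_pos": [1.2,8.2,3.3],"turn": 0},{"claw": 0,"delta_pos": [0,0,0],"turn": 0},{"claw": 0,"delta_pos": [0,0,0],"turn": 0}]'

```text
clock: 2.37
eef_pos: [317.6, -287.3, 60.9]
tcp_rot: [3.142, 0.0, 0.08]
contact_force: [-0.5, -0.1, -0.7]
opening: -0.002
grasp_force: 0.3
```

Run:
```python
from path import *
report(-77,-1,.9,-.6)
```

```text
yaw now [3.14157165e+00 3.12269975e-04 7.98527512e-02] want 0.08071700143033878 turn -0.0008642501863117547
wp (panel axes) [[-75.6, 32.5, -18.3], [-81.4, 34.0, -21.6], [-88.1, 33.1, -25.5], [-94.9, 29.3, -29.4], [-100.6, 23.3, -32.7], [-104.8, 15.6, -35.1], [-106.6, 6.4, -36.2]]
TCP [[323.0, -260.1, 74.8], [318.6, -264.1, 71.5], [315.6, -270.2, 67.6], [315.0, -277.9, 63.7], [316.9, -286.0, 60.4], [320.9, -293.7, 58.0], [327.6, -300.4, 56.9]]
clear [np.float64(12.9), np.float64(12.9), np.float64(12.9), np.float64(12.9), np.float64(12.9), np.float64(12.9), np.float64(12.9)]
now->wp0 in present tool axes [  7.6 -26.7 -13.9] in final axes [  7.6 -26.6 -13.9]
steps [[-4.7, 3.6, 3.3], [-3.5, 5.8, 3.9], [-1.2, 7.6, 3.9], [1.2, 8.2, 3.3], [3.4, 8.0, 2.4], [6.1, 7.2, 1.1]]
```

step_arm --motion '[{"claw": 0,"delta_pos": [2.7,6.7,2.4],"turn": 0},{"claw": 0,"delta_pos": [4.6,5.6,1.0],"turn": 0},{"claw": 0,"delta_pos": [0,0,0],"turn": 0},{"claw": 0,"delta_pos": [0,0,0],"turn": 0}]'

```text
clock: 2.7
eef_pos: [326.1, -298.5, 57.5]
tcp_rot: [3.142, 0.0, 0.081]
contact_force: [-2.6, 0.2, -1.1]
opening: -0.003
grasp_force: 1.1
```

```bash
cat >> path.py <<'E'
def look(name,u0,half=45):
    from rig import grab_frame
    f=grab_frame("side"); pickle.dump(f,open("last.pkl","wb")); q=proj(f,W(u0*UP))[0].round().astype(int); z=6
    x0,y0=q-[half,35]; c=cv2.resize(f["img"][y0:y0+70,x0:x0+2*half,::-1],None,fx=z,fy=z,interpolation=cv2.INTER_CUBIC)
    cv2.imwrite(f"pics/{name}.png",c); print("crop origin",x0,y0,"zoom",z)
    m=lambda u,y,h: ((proj(f,W(u*UP+y*YY+h*NO))[0]-[x0,y0]+.4)*z).round().tolist()
    for u in(77,-77): print(u,"axis top",m(u,0,36),"marks yellow,red",m(u+36.5*np.cos(.6),36.5*np.sin(.6),0),m(u+36.5*np.cos(.6),-36.5*np.sin(.6),0))
def ang(px,u0,x0,y0,h=36,z=6):
    f=pickle.load(open("last.pkl","rb")); a=onface(f,np.array(px)/z-.4+[x0,y0],p,h); d=a[1]-a[0]
    print(a.round(1).tolist(),"angle by line",np.arctan2(-d[1],d[0]))
E
python3 - <<'E'
from path import *
look("l1",-77)
E
```

```text
crop origin 231 218 zoom 6
77 axis top [273.0, -129.0] marks yellow,red [228.0, -127.0] [321.0, -127.0]
-77 axis top [271.0, 163.0] marks yellow,red [223.0, 155.0] [323.0, 155.0]
```

View pics/l1.png

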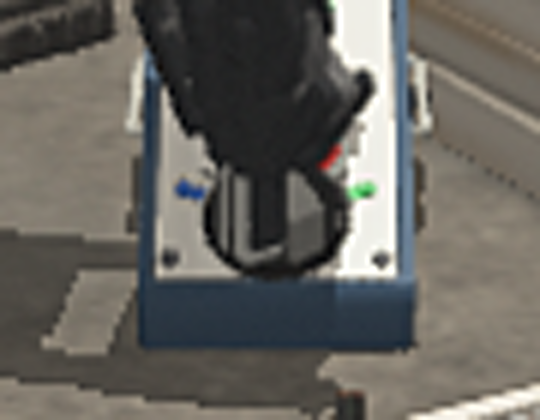

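The fingers hide the dial, and the tail bar can just be seen to their right at (305,220). I'll back off, rise, and rotate toward the upper dial, then read it.

step_arm --motion '[{"claw": 0,"delta_pos": [-5,-6,-1],"turn": 0},{"claw": 0,"delta_pos": [-3,-6,-10],"turn": 0},{"claw": 0,"delta_pos": [0,0,-40],"turn": 0},{"claw": 0,"delta_pos": [0,0,-40],"turn": -0.12},{"claw": 0,"delta_pos": [0,0,-40],"turn": -0.12},{"claw": 0,"delta_pos": [0,0,-40],"turn": -0.12},{"claw": 0,"delta_pos": [0,-30,0],"turn": -0.12},{"claw": 0,"delta_pos": [0,-30,0],"turn": -0.12}]'

```text
clock: 3.42
eef_pos: [290.2, -235.4, 231.4]
tcp_rot: [3.134, -0.002, 0.686]
contact_force: [-0.1, -0.3, -0.9]
opening: -0.002
grasp_force: 0.0
```

step_arm --motion '[{"claw": 0,"delta_pos": [0,-30,0],"turn": -0.12},{"claw": 0,"delta_pos": [0,-30,0],"turn": -0.12},{"claw": 0,"delta_pos": [0,0,0],"turn": -0.12},{"claw": 0,"delta_pos": [0,0,0],"turn": -0.12},{"claw": 0,"delta_pos": [0,0,0],"turn": -0.12},{"claw": 0,"delta_pos": [0,0,0],"turn": -0.12},{"claw": 0,"delta_pos": [0,0,0],"turn": -0.12},{"claw": 0,"delta_pos": [0,0,0],"turn": -0.12}]'

```text
clock: 4.08
eef_pos: [248.0, -190.0, 228.8]
tcp_rot: [3.14, 0.001, 1.647]
contact_force: [-0.2, -0.4, 0.7]
opening: 0.002
grasp_force: 0.0
```

Run:
```python
from path import *
look("l2",-77)
report(77,1,-.85,.6)
```

```text
crop origin 231 218 zoom 6
77 axis top [273.0, -129.0] marks yellow,red [228.0, -127.0] [321.0, -127.0]
-77 axis top [271.0, 163.0] marks yellow,red [223.0, 155.0] [323.0, 155.0]
yaw now [3.14032473e+00 9.34715765e-04 1.65570562e+00] want 1.8851155952481033 turn -0.22940997047536515
wp (panel axes) [[50.0, 37.7, 54.3], [57.8, 38.4, 58.8], [66.4, 34.8, 63.7], [73.5, 28.9, 67.8], [78.6, 20.0, 70.8], [81.3, 10.6, 72.4], [82.1, 2.0, 72.8]]
TCP [[388.4, -152.6, 147.4], [392.2, -145.7, 151.9], [399.9, -140.6, 156.8], [408.7, -138.0, 160.9], [419.0, -138.7, 163.9], [428.3, -141.6, 165.5], [435.9, -145.8, 165.9]]
clear [np.float64(12.9), np.float64(12.9), np.float64(12.9), np.float64(12.9), np.float64(12.9), np.float64(12.9), np.float64(12.9)]
now->wp0 in present tool axes [ 25.4 143.   81.6] in final axes [ -7.9 145.1  81.4]
steps [[5.4, 5.7, -4.5], [2.4, 9.0, -4.9], [-0.2, 9.2, -4.1], [-3.8, 9.6, -3.0], [-5.6, 7.9, -1.6], [-6.3, 5.9, -0.4]]
```

View pics/l2.png

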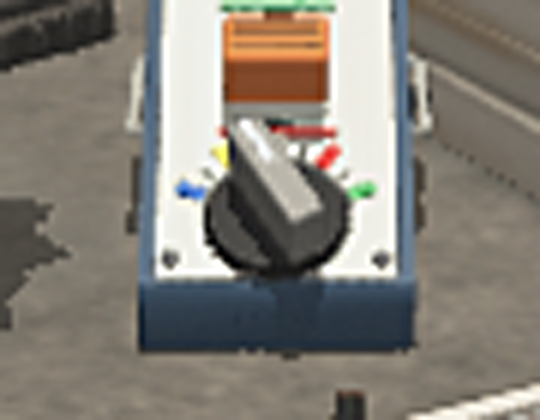

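The lower bar now leans toward yellow. Its top face runs from about (246,119) to (308,217), and the white stripe from (242,128) to (268,163).

Run:
```python
from path import *
ang([(308,217),(246,119)],-77,231,218); ang([(268,163),(242,128)],-77,231,218)
# fitted projection: expected top corners for candidate angles
f=pickle.load(open("last.pkl","rb"))
for t in(-.4,-.5,-.6):
    ct,A,e=bar(-77,t); print(t,[((proj(f,W(ct+i*27*A[0]+j*8*A[1]+15*NO))[0]-[231,218]+.4)*6).round().tolist() for i,j in((1,1),(1,-1),(-1,-1),(-1,1))])
```

```text
[[-103.0, -14.6], [-54.9, 10.3]] angle by line -0.47749178708041307
[[-76.8, 1.3], [-59.4, 11.9]] angle by line -0.5460757150283185
-0.4 [[227.0, 120.0], [264.0, 107.0], [316.0, 208.0], [279.0, 221.0]]
-0.5 [[222.0, 123.0], [257.0, 108.0], [322.0, 204.0], [286.0, 220.0]]
-0.6 [[217.0, 128.0], [250.0, 110.0], [326.0, 200.0], [293.0, 219.0]]
```

```bash
cat >> path.py <<'E'
def fitbar(u0,f=None):
    f=f or pickle.load(open("last.pkl","rb")); g=cv2.GaussianBlur(cv2.cvtColor(f["img"],cv2.COLOR_RGB2GRAY).astype(np.float32),(0,0),.7)
    G=np.hypot(cv2.Sobel(g,5,1,0),cv2.Sobel(g,5,0,1)); res=[]
    for t in np.arange(-1.3,1.31,.02):
        ct,A,e=bar(u0,t); L=np.linspace(-1,1,30)
        q=[ct+15*NO+i*27*A[0]+j*8*A[1] for i,j in[(l,s) for l in L for s in(1,-1)]]
        q=np.array([W(v) for v in q]); P=proj(f,q)
        for dx in np.arange(-2,2.1,.5):
            for dy in np.arange(-2,2.1,.5):
                m=(P+[dx,dy]).astype(np.float32); res.append((cv2.remap(G,m[:,0],m[:,1],1).mean(),round(t,2),dx,dy))
    res.sort(reverse=True); print(u0,[tuple(float(round(v,2)) for v in r) for r in res[:6]])
E
python3 - <<'E'
from path import *
fitbar(-77); fitbar(-77,pickle.load(open("side1.pkl","rb")));fitbar(77,pickle.load(open("top.pkl","rb")));fitbar(-77,pickle.load(open("top.pkl","rb")))
E
```

```text
-77 [(286.989990234375, -0.58, 0.0, 0.5), (285.9599914550781, -0.6, 0.0, 0.5), (285.239990234375, -0.56, 0.0, 0.0), (285.0299987792969, -0.54, 0.0, 0.0), (284.5299987792969, -0.58, 0.5, 1.0), (284.510009765625, -0.44, 1.0, 0.5)]
-77 [(244.8800048828125, 0.92, 1.5, -0.5), (244.72000122070312, 0.94, 1.5, -0.5), (244.55999755859375, 0.92, 2.0, -1.0), (244.42999267578125, 0.94, 2.0, -1.0), (243.5500030517578, 0.96, 1.5, -0.5), (243.19000244140625, 0.9, 1.5, -0.5)]
77 [(238.8800048828125, -1.1, 1.0, 2.0), (238.52999877929688, -1.08, 1.0, 2.0), (238.3000030517578, -1.06, 1.0, 2.0), (238.0500030517578, -1.12, 1.0, 2.0), (237.49000549316406, -1.1, 0.5, 2.0), (237.25, -1.12, 0.5, 2.0)]
-77 [(193.19000244140625, 0.7, -1.0, -2.0), (193.13999938964844, 0.72, -1.0, -2.0), (192.3699951171875, 0.68, -1.0, -2.0), (192.14999389648438, 0.74, -1.0, -2.0), (191.66000366210938, 0.76, -1.0, -2.0), (191.0399932861328, 1.26, -2.0, -0.5)]
```

step_arm --motion '[{"claw": 0,"delta_pos": [0,36,0],"turn": -0.115},{"claw": 0,"delta_pos": [0,36,0],"turn": -0.115},{"claw": 0,"delta_pos": [0,36,0],"turn": 0},{"claw": 0,"delta_pos": [0,0,0],"turn": 0}]'

```text
clock: 4.47
eef_pos: [359.2, -169.8, 229.5]
tcp_rot: [3.137, 0.002, 1.87]
contact_force: [-0.3, -1.0, -0.3]
opening: 0.005
grasp_force: 0.0
```

Run:
```python
from path import *
report(77,1,-.85,.6)
```

```text
yaw now [3.13691901e+00 2.36770584e-03 1.86969672e+00] want 1.8851155952481033 turn -0.015418875481079342
wp (panel axes) [[50.0, 37.7, 54.3], [57.8, 38.4, 58.8], [66.4, 34.8, 63.7], [73.5, 28.9, 67.8], [78.6, 20.0, 70.8], [81.3, 10.6, 72.4], [82.1, 2.0, 72.8]]
TCP [[388.4, -152.6, 147.4], [392.2, -145.7, 151.9], [399.9, -140.6, 156.8], [408.7, -138.0, 160.9], [419.0, -138.7, 163.9], [428.3, -141.6, 165.5], [435.9, -145.8, 165.9]]
clear [np.float64(12.9), np.float64(12.9), np.float64(12.9), np.float64(12.9), np.float64(12.9), np.float64(12.9), np.float64(12.9)]
now->wp0 in present tool axes [ 8.  32.6 82.2] in final axes [ 7.3 33.1 82.1]
steps [[5.4, 5.7, -4.5], [2.4, 9.0, -4.9], [-0.2, 9.2, -4.1], [-3.8, 9.6, -3.0], [-5.6, 7.9, -1.6], [-6.3, 5.9, -0.4]]
```

step_arm --motion '[{"claw": 0,"delta_pos": [1,29,0],"turn": -0.015},{"claw": 0,"delta_pos": [0,0,30],"turn": 0},{"claw": 0,"delta_pos": [0,0,20],"turn": 0},{"claw": 0,"delta_pos": [0,0,0],"turn": 0}]'

```text
clock: 4.8
eef_pos: [379.0, -159.6, 175.8]
tcp_rot: [-3.138, -0.003, 1.884]
contact_force: [-0.8, -0.5, -0.4]
opening: 0.001
grasp_force: 0.0
```

step_arm --motion '[{"claw": 0,"delta_pos": [0,0,16],"turn": 0},{"claw": 0,"delta_pos": [0,0,16],"turn": 0},{"claw": 0,"delta_pos": [0,0,0],"turn": 0},{"claw": 0,"delta_pos": [0,0,0],"turn": 0}]'

```text
clock: 5.13
eef_pos: [380.7, -160.9, 147.2]
tcp_rot: [-3.141, -0.0, 1.884]
contact_force: [0.2, 0.6, 0.2]
opening: 0.003
grasp_force: 0.0
```

Run:
```python
from path import *
report(77,1,-.85,.6)
```

```text
yaw now [-3.14108415e+00 -4.84756093e-04  1.88424964e+00] want 1.8851155952481033 turn -0.0008659597053268797
wp (panel axes) [[50.0, 37.7, 54.3], [57.8, 38.4, 58.8], [66.4, 34.8, 63.7], [73.5, 28.9, 67.8], [78.6, 20.0, 70.8], [81.3, 10.6, 72.4], [82.1, 2.0, 72.8]]
TCP [[388.4, -152.6, 147.4], [392.2, -145.7, 151.9], [399.9, -140.6, 156.8], [408.7, -138.0, 160.9], [419.0, -138.7, 163.9], [428.3, -141.6, 165.5], [435.9, -145.8, 165.9]]
clear [np.float64(12.9), np.float64(12.9), np.float64(12.9), np.float64(12.9), np.float64(12.9), np.float64(12.9), np.float64(12.9)]
now->wp0 in present tool axes [ 5.5  9.8 -0.1] in final axes [ 5.5  9.8 -0.1]
steps [[5.4, 5.7, -4.5], [2.4, 9.0, -4.9], [-0.2, 9.2, -4.1], [-3.8, 9.6, -3.0], [-5.6, 7.9, -1.6], [-6.3, 5.9, -0.4]]
```

step_arm --motion '[{"claw": 0,"delta_pos": [5.5,9.8,0],"turn": 0},{"claw": 0,"delta_pos": [5.4,5.7,-4.5],"turn": 0},{"claw": 0,"delta_pos": [2.4,9.0,-4.9],"turn": 0},{"claw": 0,"delta_pos": [-0.2,9.2,-4.1],"turn": 0},{"claw": 0,"delta_pos": [-3.8,9.6,-3],"turn": 0},{"claw": 0,"delta_pos": [-5.6,7.9,-1.6],"turn": 0},{"claw": 0,"delta_pos": [0,0,0],"turn": 0},{"claw": 0,"delta_pos": [0,0,0],"turn": 0}]'

```text
clock: 5.8
eef_pos: [430.3, -141.5, 165.6]
tcp_rot: [3.139, 0.001, 1.886]
contact_force: [-1.1, 0.9, -0.2]
opening: 0.001
grasp_force: 2.0
```

step_arm --motion '[{"claw": 0,"delta_pos": [-5,4.6,0],"turn": 0},{"claw": 0,"delta_pos": [0,0,0],"turn": 0},{"claw": 0,"delta_pos": [0,0,0],"turn": 0}]'

```text
clock: 6.05
eef_pos: [435.1, -145.2, 165.0]
tcp_rot: [3.141, 0.001, 1.886]
contact_force: [1.4, 0.5, 2.8]
opening: -0.001
grasp_force: 1.8
```

Run:
```python
from path import *
report(77,1,-.85,.6)
look("u1",0,60)
fitbar(77); fitbar(-77)
```

```text
yaw now [3.14068844e+00 8.35059431e-04 1.88570408e+00] want 1.8851155952481033 turn 0.0005884892850522849
wp (panel axes) [[50.0, 37.7, 54.3], [57.8, 38.4, 58.8], [66.4, 34.8, 63.7], [73.5, 28.9, 67.8], [78.6, 20.0, 70.8], [81.3, 10.6, 72.4], [82.1, 2.0, 72.8]]
TCP [[388.4, -152.6, 147.4], [392.2, -145.7, 151.9], [399.9, -140.6, 156.8], [408.7, -138.0, 160.9], [419.0, -138.7, 163.9], [428.3, -141.6, 165.5], [435.9, -145.8, 165.9]]
clear [np.float64(12.9), np.float64(12.9), np.float64(12.9), np.float64(12.9), np.float64(12.9), np.float64(12.9), np.float64(12.9)]
now->wp0 in present tool axes [  7.4 -46.7  17.6] in final axes [  7.4 -46.7  17.7]
steps [[5.4, 5.7, -4.5], [2.4, 9.0, -4.9], [-0.2, 9.2, -4.1], [-3.8, 9.6, -3.0], [-5.6, 7.9, -1.6], [-6.3, 5.9, -0.4]]
crop origin 216 193 zoom 6
77 axis top [363.0, 21.0] marks yellow,red [318.0, 23.0] [411.0, 23.0]
-77 axis top [361.0, 313.0] marks yellow,red [313.0, 305.0] [413.0, 305.0]
77 [(243.19000244140625, 0.32, -0.5, 1.0), (242.49000549316406, 0.34, -0.5, 1.0), (240.99000549316406, 0.3, -0.5, 1.0), (240.88999938964844, 0.32, -0.5, 0.5), (239.97000122070312, 0.3, -0.5, 0.5), (239.72000122070312, 0.34, -0.5, 1.5)]
-77 [(287.2699890136719, -0.58, 0.0, 0.5), (286.2900085449219, -0.6, 0.0, 0.5), (285.4800109863281, -0.56, 0.0, 0.0), (285.239990234375, -0.54, 0.0, 0.0), (284.8699951171875, -0.58, 0.5, 1.0), (284.739990234375, -0.56, 0.0, 0.5)]
```

View pics/u1.png

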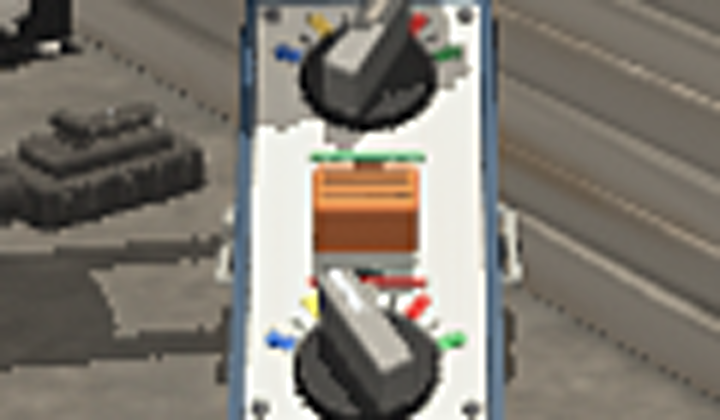

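Side crop: the upper bar points near red at (415,20), and the lower bar leans to yellow. I'll retract and read both dials unobstructed.

step_arm --motion '[{"claw": 0,"delta_pos": [6,-6,0],"turn": 0},{"claw": 0,"delta_pos": [6,-4,-10],"turn": 0},{"claw": 0,"delta_pos": [0,0,-35],"turn": 0},{"claw": 0,"delta_pos": [0,0,-35],"turn": 0},{"claw": 0,"delta_pos": [0,-40,-20],"turn": 0},{"claw": 0,"delta_pos": [0,-40,0],"turn": 0},{"claw": 0,"delta_pos": [0,-40,0],"turn": 0},{"claw": 0,"delta_pos": [0,-20,0],"turn": 0}]'

```text
clock: 6.77
eef_pos: [286.5, -178.7, 262.8]
tcp_rot: [-3.14, -0.0, 1.886]
contact_force: [-0.5, 0.6, 0.5]
opening: 0.001
grasp_force: 0.0
```

Run:
```python
from path import *
from rig import *
print(sense()["eef_pos"])
f=grab_frame("side"); pickle.dump(f,open("last.pkl","wb"))
fitbar(77); fitbar(-77)
A=[]
for u in(77,-77):
    q=proj(f,W(u*UP+20*NO))[0].round().astype(int); print(u,"origin",q-[25,28])
    A.append(cv2.resize(f["img"][q[1]-28:q[1]+28,q[0]-25:q[0]+25,::-1],None,fx=8,fy=8,interpolation=cv2.INTER_CUBIC))
cv2.imwrite("pics/both.png",np.hstack(A))
```

```text
[ 286.52662612 -178.66239521  262.84489528]
77 [(298.260009765625, 0.74, 0.5, 0.5), (298.1700134277344, 0.72, 0.5, 0.5), (298.0899963378906, 0.72, 0.0, 0.5), (297.6600036621094, 0.7, -0.5, 1.0), (297.5400085449219, 0.74, 0.0, 0.5), (297.3699951171875, 0.7, 0.0, 0.5)]
-77 [(287.05999755859375, -0.58, 0.0, 0.5), (285.989990234375, -0.6, 0.0, 0.5), (285.42999267578125, -0.56, 0.0, 0.0), (285.2799987792969, -0.54, 0.0, 0.0), (284.80999755859375, -0.48, 1.0, 1.0), (284.7900085449219, -0.44, 1.0, 0.5)]
77 origin [251 172]
-77 origin [251 221]
```

View pics/both.png

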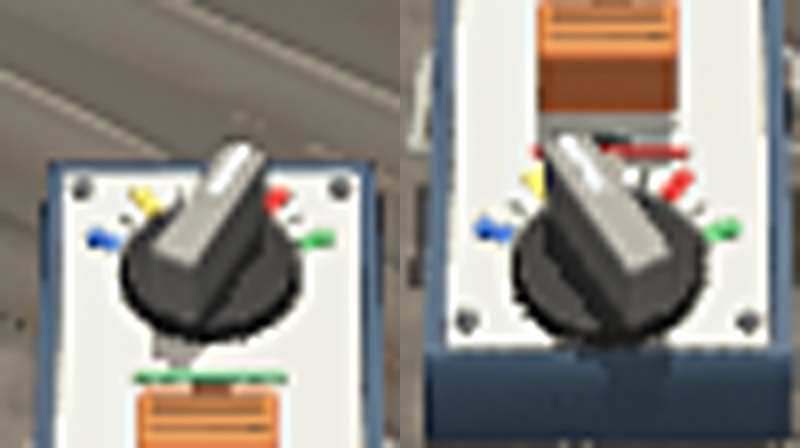

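Both pointers are close to their marks. The upper top face runs (178,260)→(243,147), and the lower one (246,260)→(169,139) within its half of the picture.

Run:
```python
from path import *
ang([(178,260),(243,147)],77,251,172,z=8);ang([(213,195),(247,150)],77,251,172,z=8)
ang([(246,260),(169,139)],-77,251,221,z=8);ang([(195,185),(167,142)],-77,251,221,z=8)
f=pickle.load(open("last.pkl","rb"))
for u,o in((77,[251,172]),(-77,[251,221])):
  for t in(.4,.5,.6,.7):
    t*=np.sign(u); ct,A,e=bar(u,t); print(t,[((proj(f,W(ct+i*27*A[0]+j*8*A[1]+15*NO))[0]-o+.4)*8).round().tolist() for i,j in((1,1),(1,-1),(-1,-1),(-1,1))])
```

```text
[[50.4, 8.2], [98.2, -12.4]] angle by line 0.40772723524946336
[[77.6, -2.8], [96.9, -13.7]] angle by line 0.5168278688909125
[[-101.1, -13.2], [-56.6, 10.0]] angle by line -0.48003213376393933
[[-73.7, 2.0], [-57.7, 10.6]] angle by line -0.48980853006054853
0.4 [[214.0, 131.0], [260.0, 146.0], [194.0, 263.0], [148.0, 248.0]]
0.5 [[223.0, 132.0], [266.0, 150.0], [185.0, 262.0], [141.0, 244.0]]
0.6 [[231.0, 134.0], [272.0, 155.0], [177.0, 260.0], [135.0, 239.0]]
0.7 [[239.0, 136.0], [277.0, 160.0], [168.0, 258.0], [130.0, 233.0]]
-0.4 [[143.0, 136.0], [192.0, 119.0], [262.0, 253.0], [212.0, 271.0]]
-0.5 [[136.0, 141.0], [183.0, 120.0], [269.0, 248.0], [221.0, 270.0]]
-0.6 [[130.0, 146.0], [174.0, 122.0], [275.0, 242.0], [231.0, 268.0]]
-0.7 [[124.0, 152.0], [165.0, 125.0], [281.0, 236.0], [240.0, 265.0]]
```

step_arm --motion '[{"claw": 0,"delta_pos": [0,20,0],"turn": 0},{"claw": 0,"delta_pos": [0,40,0],"turn": 0},{"claw": 0,"delta_pos": [0,40,0],"turn": 0},{"claw": 0,"delta_pos": [0,40,20],"turn": 0},{"claw": 0,"delta_pos": [0,0,30],"turn": 0},{"claw": 0,"delta_pos": [0,0,35],"turn": 0},{"claw": 0,"delta_pos": [0,0,0],"turn": 0},{"claw": 0,"delta_pos": [0,0,0],"turn": 0}]'

```text
clock: 7.48
eef_pos: [419.3, -135.9, 178.7]
tcp_rot: [-3.137, -0.003, 1.886]
contact_force: [0.9, -0.3, 0.5]
opening: 0.003
grasp_force: 0.0
```

Run:
```python
from path import *
from rig import *
s=sense(); print(s["eef_pos"],Ro.from_euler('xyz',s["tcp_rot"]).inv().apply(np.array([435.1,-145.2,165.0])-s["eef_pos"]))
```

```text
[ 419.32963554 -135.92791765  178.66518311] [-13.74310721  12.17597552  13.57518914]
```

step_arm --motion '[{"claw": 0,"delta_pos": [-2,10,13.5],"turn": 0},{"claw": 0,"delta_pos": [-6,2,0],"turn": 0},{"claw": 0,"delta_pos": [-6.5,1,0],"turn": 0},{"claw": 0,"delta_pos": [-2,0,0],"turn": 0},{"claw": 0,"delta_pos": [0,0,0],"turn": 0},{"claw": 0,"delta_pos": [0,0,0],"turn": 0}]'

```text
clock: 7.98
eef_pos: [439.3, -148.8, 167.4]
tcp_rot: [3.14, 0.001, 1.885]
contact_force: [0.5, 1.5, 2.0]
opening: -0.002
grasp_force: 0.9
```

Run:
```python
from path import *
from rig import *
s=sense(); print(s["eef_pos"],Ro.from_euler('xyz',s["tcp_rot"]).inv().apply(np.array([435.1,-145.2,165.0])-s["eef_pos"]))
```

```text
[ 439.26048685 -148.79582265  167.39826561] [ 4.70884395 -2.8480835   2.38882363]
```

step_arm --motion '[{"claw": 0,"delta_pos": [6,-6,0],"turn": 0},{"claw": 0,"delta_pos": [6,-4,-10],"turn": 0},{"claw": 0,"delta_pos": [0,0,-35],"turn": 0},{"claw": 0,"delta_pos": [0,0,-35],"turn": 0.12},{"claw": 0,"delta_pos": [0,-40,-20],"turn": 0.12},{"claw": 0,"delta_pos": [0,-40,0],"turn": 0.12},{"claw": 0,"delta_pos": [0,-40,0],"turn": 0.12},{"claw": 0,"delta_pos": [0,-20,0],"turn": 0.12}]'

```text
clock: 8.65
eef_pos: [284.8, -144.3, 264.4]
tcp_rot: [-3.139, 0.001, 1.28]
contact_force: [-0.9, 0.0, 0.3]
opening: 0.001
grasp_force: 0.0
```

```bash
cat >> path.py <<'E'
def both(name):
    from rig import grab_frame,sense
    print(sense()["eef_pos"]); f=grab_frame("side"); pickle.dump(f,open("last.pkl","wb")); fitbar(77); fitbar(-77)
    A=[f["img"][y:y+56,251:301,::-1] for y in(172,221)]
    cv2.imwrite(f"pics/{name}.png",cv2.resize(np.hstack(A),None,fx=8,fy=8,interpolation=cv2.INTER_CUBIC))
E
python3 - <<'E'
from path import *
both("both2")
E
```

```text
[ 284.7897084  -144.28306672  264.36618489]
77 [(297.8599853515625, 0.78, 0.5, 0.5), (297.45001220703125, 0.8, 0.5, 0.5), (297.0899963378906, 0.78, 0.0, 1.0), (295.9800109863281, 0.8, 0.0, 1.0), (295.92999267578125, 0.76, 0.5, 0.5), (295.7200012207031, 0.76, 0.0, 1.0)]
-77 [(286.7300109863281, -0.58, 0.0, 0.5), (285.70001220703125, -0.6, 0.0, 0.5), (285.04998779296875, -0.56, 0.0, 0.0), (284.8399963378906, -0.54, 0.0, 0.0), (284.3500061035156, -0.44, 1.0, 0.5), (284.32000732421875, -0.58, 0.5, 1.0)]
```

View pics/both2.png

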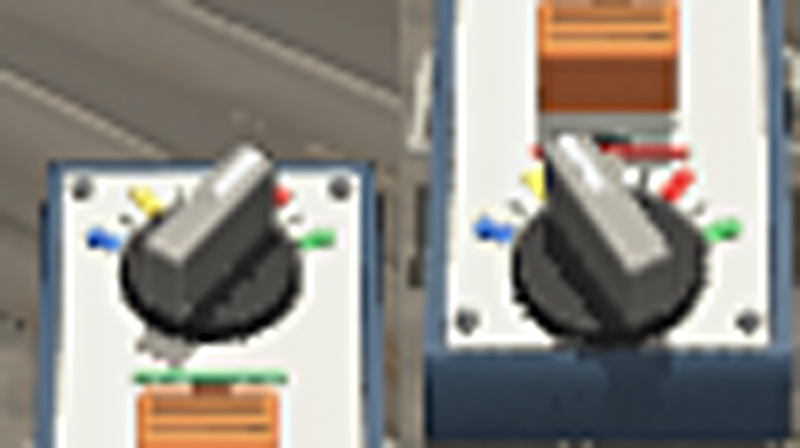

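Run:
```python
from path import *
ang([(165,257),(254,152)],77,251,172,z=8);ang([(216,197),(255,152)],77,251,172,z=8);ang([(148,250),(235,147)],77,251,172,z=8);ang([(183,265),(273,160)],77,251,172,z=8)
# stripe by brightness, mapped to the bar's top plane
f=pickle.load(open("last.pkl","rb")); g=f["img"].min(2).astype(float)
for u,(x0,x1,y0,y1) in((77,(277,284,190,198)),(-77,(270,277,238,246))):
    q=np.array([(x,y) for y in range(y0,y1) for x in range(x0,x1)]); w=np.clip(np.array([g[y,x] for x,y in q])-185,0,None)
    a=onface(f,q,p,36); m=(a*w[:,None]).sum(0)/w.sum(); v=np.linalg.eigh(((a-m)*w[:,None]).T@(a-m))[1][:,1]; v*=np.sign(v[0])
    print(u,w.sum(),m.round(1),"dir",np.arctan2(-v[1],v[0]),"radial",np.arctan2(-m[1],m[0]-u))
report(-77,-1,-.45,-.6,n=3)
```

```text
[[51.6, 12.4], [96.0, -16.0]] angle by line 0.568575430633517
[[76.8, -3.8], [96.0, -16.3]] angle by line 0.5787733883255091
[[54.6, 17.8], [98.2, -9.8]] angle by line 0.5645731239607904
[[48.3, 6.6], [92.5, -22.1]] angle by line 0.5763165002875397
77 673.0 [ 87.5 -10.1] dir 0.6175404837059316 radial 0.7639534790053946
-77 805.0 [-64.9   6.2] dir -0.5261743780158599 radial -0.47249267170166037
yaw now [-3.13786920e+00  7.80257899e-04  1.27029105e+00] want 0.08071700143033878 turn 1.189574045483548
wp (panel axes) [[-105.7, 11.9, -35.6], [-106.3, 9.1, -35.9], [-106.6, 6.4, -36.2]]
TCP [[323.5, -296.6, 57.5], [325.5, -298.6, 57.2], [327.6, -300.4, 56.9]]
clear [np.float64(12.9), np.float64(12.9), np.float64(12.9)]
now->wp0 in present tool axes [-134.    85.   206.4] in final axes [ 28.3 155.9 206.6]
steps [[1.8, 2.1, 0.3], [1.9, 2.0, 0.2]]
```

step_arm --motion '[{"claw": 0,"delta_pos": [0,0,0],"turn": 0.119},{"claw": 0,"delta_pos": [0,0,0],"turn": 0.119},{"claw": 0,"delta_pos": [0,0,0],"turn": 0.119},{"claw": 0,"delta_pos": [0,0,0],"turn": 0.119},{"claw": 0,"delta_pos": [0,0,0],"turn": 0.119},{"claw": 0,"delta_pos": [0,0,0],"turn": 0.119},{"claw": 0,"delta_pos": [0,0,0],"turn": 0.119},{"claw": 0,"delta_pos": [0,0,0],"turn": 0.119}]'

```text
clock: 9.37
eef_pos: [288.6, -144.9, 264.8]
tcp_rot: [3.141, 0.001, 0.328]
contact_force: [0.7, 0.2, 0.2]
opening: -0.003
grasp_force: 0.0
```

step_arm --motion '[{"claw": 0,"delta_pos": [0,0,0],"turn": 0.119},{"claw": 0,"delta_pos": [0,0,0],"turn": 0.119},{"claw": 0,"delta_pos": [6,36,10],"turn": 0},{"claw": 0,"delta_pos": [6,36,15],"turn": 0},{"claw": 0,"delta_pos": [6,36,15],"turn": 0},{"claw": 0,"delta_pos": [5,37,15],"turn": 0},{"claw": 0,"delta_pos": [0,0,40],"turn": 0},{"claw": 0,"delta_pos": [0,0,40],"turn": 0}]'

```text
clock: 10.03
eef_pos: [326.9, -289.7, 129.7]
tcp_rot: [3.138, -0.002, 0.094]
contact_force: [-0.0, 1.0, -1.2]
opening: -0.004
grasp_force: 0.0
```

step_arm --motion '[{"claw": 0,"delta_pos": [0,0,0],"turn": 0},{"claw": 0,"delta_pos": [0,0,0],"turn": 0},{"claw": 0,"delta_pos": [0,0,0],"turn": 0}]'

```text
clock: 10.28
eef_pos: [326.5, -287.3, 131.5]
tcp_rot: [3.141, -0.0, 0.096]
contact_force: [0.6, 0.3, -0.7]
opening: -0.001
grasp_force: 0.0
```

```bash
cat >> path.py <<'E'
def to(P):
    from rig import sense
    s=sense(); print(s["eef_pos"].round(1),s["tcp_rot"].round(3),"delta tool",Ro.from_euler('xyz',s["tcp_rot"]).inv().apply(np.array(P)-s["eef_pos"]).round(1))
E
python3 -c "
from path import *
to([328.2,-300.2,57])"
```

```text
[ 326.5 -287.3  131.5] [ 3.141 -0.     0.096] delta tool [ 0.4 12.9 74.5]
```

step_arm --motion '[{"claw": 0,"delta_pos": [-9,2,30],"turn": 0.015},{"claw": 0,"delta_pos": [0,0,30],"turn": 0},{"claw": 0,"delta_pos": [0,0,14.5],"turn": 0},{"claw": 0,"delta_pos": [0,8,0],"turn": 0},{"claw": 0,"delta_pos": [0,0,0],"turn": 0},{"claw": 0,"delta_pos": [0,0,0],"turn": 0}]'

```text
clock: 10.78
eef_pos: [319.8, -299.7, 57.8]
tcp_rot: [3.138, -0.003, 0.081]
contact_force: [0.1, -0.5, 0.1]
opening: -0.001
grasp_force: 0.0
```

```bash
python3 -c "
from path import *
to([328.2,-300.2,57])"
```

```text
[ 319.8 -299.7   57.8] [ 3.138e+00 -3.000e-03  8.100e-02] delta tool [8.4 1.1 0.8]
```

step_arm --motion '[{"claw": 0,"delta_pos": [4,1,0],"turn": 0},{"claw": 0,"delta_pos": [2.4,0,0],"turn": 0},{"claw": 0,"delta_pos": [1.6,0,0],"turn": 0},{"claw": 0,"delta_pos": [0,0,0],"turn": 0},{"claw": 0,"delta_pos": [0,0,0],"turn": 0}]'

```text
clock: 11.2
eef_pos: [326.4, -298.5, 55.9]
tcp_rot: [3.141, -0.0, 0.081]
contact_force: [-0.9, -0.6, 1.1]
opening: 0.0
grasp_force: 0.8
```

```bash
python3 -c "
from path import *
to([328.2,-300.2,57])"
```

```text
[ 326.4 -298.5   55.9] [ 3.141 -0.     0.081] delta tool [ 1.7  1.8 -1.1]
```

step_arm --motion '[{"claw": 0,"delta_pos": [1.2,0,0],"turn": 0},{"claw": 0,"delta_pos": [1,0,0],"turn": 0},{"claw": 0,"delta_pos": [0,0,0],"turn": 0},{"claw": 0,"delta_pos": [0,0,0],"turn": 0},{"claw": 0,"delta_pos": [0,0,0],"turn": 0}]'

```text
clock: 11.62
eef_pos: [327.7, -298.5, 55.6]
tcp_rot: [3.141, 0.001, 0.082]
contact_force: [-8.9, -5.6, 4.4]
opening: 0.002
grasp_force: 4.5
```

step_arm --motion '[{"claw": 0,"delta_pos": [-6,-4,0],"turn": 0},{"claw": 0,"delta_pos": [-4,0,-10],"turn": 0},{"claw": 0,"delta_pos": [0,0,-35],"turn": 0},{"claw": 0,"delta_pos": [0,0,-35],"turn": 0},{"claw": 0,"delta_pos": [0,0,-40],"turn": -0.12},{"claw": 0,"delta_pos": [0,-20,-20],"turn": -0.12},{"claw": 60,"delta_pos": [0,-30,0],"turn": -0.12},{"claw": 60,"delta_pos": [0,-30,0],"turn": -0.12}]'

```text
clock: 12.28
eef_pos: [292.7, -219.7, 197.5]
tcp_rot: [3.138, -0.002, 0.566]
contact_force: [-0.0, 0.8, 0.3]
opening: 0.276
grasp_force: 0.0
```

Run:
```python
from path import *
both("both3")
f=pickle.load(open("last.pkl","rb")); g=f["img"].min(2).astype(float)
for u,(x0,x1,y0,y1) in((77,(277,284,190,198)),(-77,(270,277,238,246))):
    q=np.array([(x,y) for y in range(y0,y1) for x in range(x0,x1)]); w=np.clip(np.array([g[y,x] for x,y in q])-185,0,None)
    a=onface(f,q,p,36); m=(a*w[:,None]).sum(0)/w.sum(); v=np.linalg.eigh(((a-m)*w[:,None]).T@(a-m))[1][:,1]; v*=np.sign(v[0])
    print(u,w.sum(),m.round(1),"dir",np.arctan2(-v[1],v[0]))
```

```text
[ 292.68193893 -219.68850593  197.54145651]
77 [(299.1300048828125, 0.78, 0.5, 0.5), (298.6400146484375, 0.8, 0.5, 0.5), (298.4100036621094, 0.78, 0.0, 1.0), (297.260009765625, 0.76, 0.5, 0.5), (297.2200012207031, 0.8, 0.0, 1.0), (297.1099853515625, 0.76, 0.0, 1.0)]
-77 [(288.489990234375, -0.52, 1.0, 0.5), (288.30999755859375, -0.54, 1.0, 0.5), (287.8699951171875, -0.54, 0.5, 0.0), (287.6700134277344, -0.58, 0.5, 0.5), (287.6300048828125, -0.6, 0.5, 0.5), (287.3999938964844, -0.56, 0.5, 0.0)]
77 692.0 [ 87.6 -10.1] dir 0.61976562400366
-77 857.0 [-65.3   7.3] dir -0.623760157405717
```

View pics/both3.png

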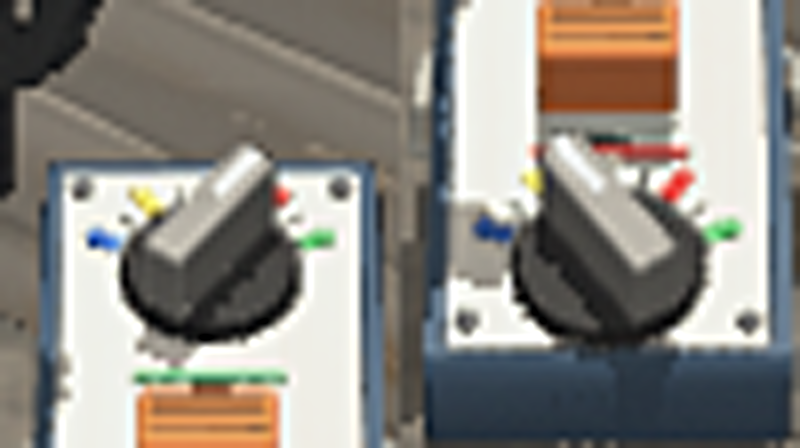

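The lower bar's edges now match -0.57 to -0.62 and the upper's match 0.57 to 0.62, so both dials are on their marks. Next is the bolt.

step_arm --motion '[{"claw": 64,"delta_pos": [0,0,0],"turn": -0.12},{"claw": 64,"delta_pos": [0,0,0],"turn": -0.12},{"claw": 64,"delta_pos": [0,0,0],"turn": -0.12},{"claw": 64,"delta_pos": [0,0,0],"turn": -0.04},{"claw": 64,"delta_pos": [0,0,0],"turn": 0},{"claw": 64,"delta_pos": [0,0,0],"turn": 0}]'

```text
clock: 12.83
eef_pos: [291.8, -219.6, 195.8]
tcp_rot: [3.141, -0.0, 0.959]
contact_force: [-0.7, 0.4, 0.5]
opening: 0.749
grasp_force: 0.0
```

```bash
python3 -c "
from path import *
print(p[2]); to(W(np.array([-20.9,0,12.1])))"
```

```text
0.9829162983392211
[ 291.8 -219.6  195.8] [ 3.141 -0.     0.959] delta tool [40.3 80.  98.6]
```

step_arm --motion '[{"claw": 64,"delta_pos": [14,26.5,0],"turn": -0.024},{"claw": 64,"delta_pos": [14,27,0],"turn": 0},{"claw": 64,"delta_pos": [13.5,26.5,0],"turn": 0},{"claw": 64,"delta_pos": [0,0,30],"turn": 0},{"claw": 64,"delta_pos": [0,0,20],"turn": 0},{"claw": 64,"delta_pos": [0,0,0],"turn": 0},{"claw": 64,"delta_pos": [0,0,0],"turn": 0}]'

```text
clock: 13.42
eef_pos: [380.5, -229.7, 145.0]
tcp_rot: [-3.139, 0.0, 0.984]
contact_force: [-0.5, -0.5, 0.1]
opening: 0.745
grasp_force: 0.0
```

```bash
python3 -c "
from path import *
print(p[2]); to(W(np.array([-20.9,0,12.1])))"
```

```text
0.9829162983392211
[ 380.5 -229.7  145. ] [-3.139  0.     0.984] delta tool [-2.4  1.7 47.8]
```

step_arm --motion '[{"claw": 64,"delta_pos": [-2,1.5,20],"turn": 0},{"claw": 64,"delta_pos": [0,0,15],"turn": 0},{"claw": 64,"delta_pos": [0,0,12],"turn": 0},{"claw": 64,"delta_pos": [0,0,0],"turn": 0},{"claw": 64,"delta_pos": [0,0,0],"turn": 0}]'

```text
clock: 13.83
eef_pos: [381.7, -233.0, 99.4]
tcp_rot: [3.141, -0.0, 0.984]
contact_force: [0.1, 0.1, -0.3]
opening: 0.741
grasp_force: 0.0
```

step_arm --motion '[{"claw": 36,"delta_pos": [0,0,0],"turn": 0},{"claw": 36,"delta_pos": [0,0,0],"turn": 0},{"claw": 36,"delta_pos": [0,0,0],"turn": 0},{"claw": 36,"delta_pos": [0,0,0],"turn": 0},{"claw": 36,"delta_pos": [0,0,0],"turn": 0},{"claw": 36,"delta_pos": [0,0,0],"turn": 0}]' --force 30

```text
clock: 14.33
eef_pos: [381.1, -232.5, 99.9]
tcp_rot: [-3.141, 0.0, 0.984]
contact_force: [-4.8, 3.1, 11.8]
opening: 0.514
grasp_force: 29.5
```

step_arm --motion '[{"claw": 36,"delta_pos": [3.5,0,-2],"turn": 0},{"claw": 36,"delta_pos": [3.5,0,-2],"turn": 0},{"claw": 36,"delta_pos": [0,0,0],"turn": 0},{"claw": 36,"delta_pos": [0,0,0],"turn": 0}]'

```text
clock: 14.67
eef_pos: [384.9, -226.9, 103.8]
tcp_rot: [-3.141, 0.001, 0.985]
contact_force: [-6.5, 0.6, 9.1]
opening: 0.509
grasp_force: 30.7
```

step_arm --motion '[{"claw": 36,"delta_pos": [3.5,0,-2],"turn": 0},{"claw": 36,"delta_pos": [3.5,0,-2],"turn": 0},{"claw": 36,"delta_pos": [3.5,0,-2],"turn": 0},{"claw": 36,"delta_pos": [3,0,-1.7],"turn": 0},{"claw": 36,"delta_pos": [0.8,0,-0.5],"turn": 0},{"claw": 36,"delta_pos": [0,0,0],"turn": 0},{"claw": 36,"delta_pos": [0,0,0],"turn": 0}]'

```text
clock: 15.25
eef_pos: [392.7, -215.2, 111.9]
tcp_rot: [-3.141, 0.001, 0.985]
contact_force: [-6.8, 0.2, 9.4]
opening: 0.512
grasp_force: 30.6
```

step_arm --motion '[{"claw": 36,"delta_pos": [0.9,0,-0.5],"turn": 0},{"claw": 36,"delta_pos": [0.8,0,-0.5],"turn": 0},{"claw": 36,"delta_pos": [0,0,0],"turn": 0},{"claw": 36,"delta_pos": [0,0,0],"turn": 0}]'

```text
clock: 15.58
eef_pos: [392.8, -214.8, 112.1]
tcp_rot: [-3.141, 0.003, 0.986]
contact_force: [-8.4, -12.6, -3.8]
opening: 0.51
grasp_force: 33.1
```

step_arm --motion '[{"claw": 60,"delta_pos": [0,0,0],"turn": 0},{"claw": 60,"delta_pos": [0,0,0],"turn": 0},{"claw": 60,"delta_pos": [0,0,0],"turn": 0},{"claw": 60,"delta_pos": [0,0,0],"turn": 0},{"claw": 60,"delta_pos": [0,0,-30],"turn": 0},{"claw": 60,"delta_pos": [0,0,-35],"turn": 0},{"claw": 60,"delta_pos": [0,0,-35],"turn": 0}]'

```text
clock: 16.17
eef_pos: [393.7, -213.0, 212.6]
tcp_rot: [-3.14, -0.0, 0.985]
contact_force: [1.3, -0.8, 0.1]
opening: 0.702
grasp_force: 0.0
```

step_arm --motion '[{"claw": 60,"delta_pos": [-30,-25,-20],"turn": 0},{"claw": 60,"delta_pos": [-30,-25,-10],"turn": 0},{"claw": 60,"delta_pos": [-30,-25,0],"turn": 0},{"claw": 60,"delta_pos": [0,-25,0],"turn": 0},{"claw": 60,"delta_pos": [0,0,0],"turn": 0},{"claw": 60,"delta_pos": [0,0,0],"turn": 0}]'

```text
clock: 16.67
eef_pos: [262.4, -232.5, 241.0]
tcp_rot: [3.14, -0.0, 0.983]
contact_force: [0.7, 0.3, -0.2]
opening: 0.707
grasp_force: 0.0
```

Run:
```python
from path import *
both("end")
f=pickle.load(open("last.pkl","rb")); g=f["img"].min(2).astype(float)
for u,(x0,x1,y0,y1) in((77,(277,284,190,198)),(-77,(270,277,238,246))):
    q=np.array([(x,y) for y in range(y0,y1) for x in range(x0,x1)]); w=np.clip(np.array([g[y,x] for x,y in q])-185,0,None)
    a=onface(f,q,p,36); m=(a*w[:,None]).sum(0)/w.sum(); v=np.linalg.eigh(((a-m)*w[:,None]).T@(a-m))[1][:,1]; v*=np.sign(v[0])
    print(u,w.sum(),m.round(1),"dir",np.arctan2(-v[1],v[0]))
# handle: bright orange top
for F in(f,pickle.load(open("side1.pkl","rb"))):
    hsv=cv2.cvtColor(F["img"],cv2.COLOR_RGB2HSV); m=cv2.inRange(hsv,(8,140,190),(20,255,255)); ys,xs=np.nonzero(m[190:260,255:300])
    print(len(xs),onface(F,[(xs.mean()+255,ys.mean()+190)],p,37.5))
```

```text
[ 262.44767821 -232.51818761  241.04105659]
77 [(298.3999938964844, 0.78, 0.5, 0.5), (297.8900146484375, 0.8, 0.5, 0.5), (297.69000244140625, 0.78, 0.0, 1.0), (296.54998779296875, 0.76, 0.5, 0.5), (296.5, 0.8, 0.0, 1.0), (296.4100036621094, 0.76, 0.0, 1.0)]
-77 [(318.80999755859375, -0.52, 0.5, 0.0), (317.9800109863281, -0.52, 0.5, -0.5), (317.8500061035156, -0.54, 0.5, 0.0), (317.5899963378906, -0.5, 0.0, -1.0), (317.3599853515625, -0.52, 0.0, -1.0), (317.1600036621094, -0.5, 0.5, -0.5)]
77 688.0 [ 87.6 -10.1] dir 0.6184592755593096
-77 869.0 [-65.    7.5] dir -0.6372571772543694
98 [[10.24579134 -2.36239899]]
43 [[-17.02901221 -10.31488005]]
```

```bash
python3 -c "
from rig import *
print(sign_off())"
```

```text
the job is handed in; nothing more can be done
None
```

The job is handed in: the upper dial reads about 0.6 (red), the lower about -0.6 (yellow), and the bolt was then slid about 24 mm up to its end stop. The arm never came near the tape roll, hood or marker, and the run took about 17 s; I was not shown the verdict.

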